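# Take the scraper off the girolle

### The arm

A 6-joint arm with a two-finger parallel gripper is mounted at the origin on the work surface. World frame = base frame: x ahead of the robot, y to its left, z up, the work surface at z = 0. Lengths are in m, angles in rad, forces in N, time in s.
With the tool pointing down it reaches from about 0.35 to 1 m from the base axis. Payload 7.1 kg.
Tool frame: the origin (TCP) lies between the finger pads, 19 mm behind the fingertips; this is the grasp point; z points along the fingers, y is the line along which they close (so a half turn about z gives the same grasp; the last joint's range is limited). The gripper opens to 85 mm and grips with 20 to 120 N. Pads are 22 mm wide; open, the fingers measure 114 mm over their backs; the gripper's body (76 mm by 85 mm) begins 54 mm behind the grasp point. The pads swing forward as they close: fully open they stand 13 mm farther back than shut.
Start: joints at [-1.25, 0.423, 1.63, -0, 1.089, -0.019], TCP at [0.208, -0.589, 0.25] pointing down, gripper open.
Joint ranges: [-3, 3], [-0.9, 2.11], [0.09, 2.58], [-1.31, 4.45], [0.11, 2.69], [-2.54, 2.54]. Speed limits (rad/s): [2.39, 2.39, 3.01, 3.14, 3.14, 3.14].

### API

Orientations are given as [roll, pitch, yaw] about the fixed x, y, z axes, in that order (R = Rz(yaw) Ry(pitch) Rx(roll)).
In Python, from rig import telemetry, eyes, env gives the robot as it stands.
- The arm moves only by the tool send_rows, never from a script. Its argument "increments" is a list of rows, each a list of 3 entries, a list of its own where there are three numbers: the opening, from 0 (shut) to 1 (fully open), then the shift along the tool's x, y, z in mm, then the turn about the tool's z in rad. In form: [[grip, [dx, dy, dz], twist], ...]. A call has 1 to 20 rows; each row is the pose to reach, as a shift and turn from the pose commanded when the call began, along the tool's axes at that moment; what a row does not reach only later rows make up. A row lasts 1/8 s, in which the tool goes at most 62.5 mm and 10.7 degrees, less where a joint would pass 70% of its speed; a pose out of reach is approached as far as the arm can. A call with a gripper value outside its range is refused whole. The fingers move at their own pace and stop on an object; "grip_force" is the grip in N (left out, the last holds). Time passes only in rows, so rows that repeat a pose let the fingers close. It gives the time, the measured TCP pose, the force, the opening and the grip force at its end, in the units of the state.
- telemetry.read_state(): the state, without advancing time (a new reading comes with each control period).
- eyes.grab_frame(name): name is "scene" or "side" or "wrist"; returns the picture (420x560x3 uint8, red, green, blue); there is no depth.
- eyes.calibration(name): a dict with "camera_matrix" (3x3 intrinsics, pixels), "extrinsics" (4x4, takes a point from camera to world coordinates); the wrist camera has in their place "T_tool_cam" (4x4, takes a point from camera to tool coordinates, whose origin is the TCP and whose axes are the flange's). Camera axes: x right, y down, z forward; pixel columns grow to the right and rows downward; lengths in m; the calibration is good to about 2 mm. A picture is of the moment at which its call begins: read the wrist's pose just before it. calibration takes no time and is no camera call.
- env.job_done(): hands the job in; it is judged then, once.
The state is a dict: "t": time; "joints": joint angles; "joint_velocities": joint speeds; "effort": joint torques, N m; "ee_pos": TCP position; "ee_rot": TCP orientation; "force": force on the tool from outside, world axes, zero at the start; "ft_torque": the same for the moment, N m; "finger_gap": opening from 0.0 (shut) to 1.0 (fully open); "grip_force": force on a finger pad.
Only numpy, scipy, OpenCV 4.12 (cv2) and the standard library are available. Lean on these libraries where they do the work, as an engineer would, in place of code of your own. Each camera call takes 0.05 s, during which the arm holds its last target. There are 200 camera calls.

### The job

The tasting is over: draw the scraper up off the girolle's spindle and lay it gently, flat and blade down with its knob up, in the steel wash-up tray next to the knife. The old spindle leans and must not be strained, so feel for the way it leans and let the scraper follow it, keeping the sideways load light all the way to the tip. Leave everything else on the table where it is.

Things in the scene. Friction and masses are not known exactly. Their poses are not given: they have to be found in the camera images.
- girolle: Girolle (cheese shaver), fixed to the table: round beech board 220 mm across, 22 mm thick; on it a cheese 112 mm across with its flat top 92 mm above the table; through the cheese a rigid steel spindle 10 mm thick, fast at its lower end, with a rounded open tip 157 mm above the table. Origin: centre of the board's underside, z up.
- spindle_foot (a point): Where the spindle leaves the cheese's top, on the board's axis (axes as the girolle, not the spindle). From here the spindle leans 5 to 6.5 degrees from vertical to an unknown side, not measured and different every time, so its tip is 5.4 to 6.6 mm off the board's axis. It stays so. While the scraper slides on it, more than 8 N between them damages it.
- scraper: Steel scraper, 130 to 210 g, threaded on the spindle and resting flat on the cheese; it must rise 65 mm to clear the tip. Origin: hub's centre at the underside of the blade bar; z up along the hub, x along the bar to the knob. Bar: x from -52 to +62 mm, 24 mm wide, 3 mm thick. Round hub: 27 mm outside diameter, 50 mm tall; at the start the spindle stands 15 mm proud of it.
- scraper_grip (a point): Point on the hub's axis 36 mm above the scraper's underside: a good height to grip the hub from above, fingers closing across the bar (along y), the spindle's tip between them. Axes as the scraper.
- scraper_bush (a point): Middle of the bush at the hub's foot, 10 mm long, 12.4 mm bore: 1.2 mm of play round the spindle (above it the hub is hollow, 22.4 mm bore). Drawn straight up, the bush soon bears on the leaning spindle and the side force grows by several newtons per millimetre of misfit; the side force on the tool points the way the hub has to move.
- scraper_knob (a point): Top of the scraper's upright wooden knob: on the bar 48 mm from the hub's axis, 26 mm thick, its top 43 mm above the bar's underside. Pulling by the knob cocks the scraper on the spindle.
- tray: Shallow steel tray, fixed, 265 mm (its x) by 162 mm (its y), walls 3 mm thick and 20 mm high, floor 3 mm thick. Origin: centre of its underside, z up. The knife lies in the half towards its +y; the other half is free.
- knife: Cheese knife with a wooden handle, lying in the tray along the tray's x, 182 mm long (x from -88 to +95 mm), 20 mm wide, 11 mm thick. Origin: underside, at the handle's front end. Leave it.
- cheese_iron: Cheese iron (trier): wooden handle and round steel blade, 222 mm long, 22 mm thick, lying between girolle and tray. Origin: underside, at the front of the handle. Leave it.
- chutney: Glass jar with a lid, 60 mm across, 85 mm high. Origin: centre of its base. Leave it.
- bowl: White bowl, 110 mm across, 45 mm high. Origin: centre of its base. Leave it.
- truckle: Small cloth-bound cheese, 90 mm across, 75 mm high. Origin: centre of its base. Leave it.
Mind the look-alikes: they are no part of the job. There is more than one size of the scraper; the job needs the middle-sized.

How it is judged:
By the outcome, as a careful person would: the job done as asked, in the order asked, and still so for the second after the job is handed in, with the robot touching nothing.
It also fails if it takes over 64 s, if anything falls off the work surface, if the arm or the gripper's body presses on something with over 40 N, if the wrist force passes 120 N, or if a joint passes its speed limit or range.

## Working session

There is one attempt and no reset: what is moved stays moved. The work goes in short steps, Python scripts to look and compute and a tool call to move; the robot and the scene stay as the last step left them, time stands still between calls to the robot, and variables do not carry over. Pictures are saved under pics/ and viewed, at most 10 in all, crops included, and the job is handed in when it is done.

Besides the shell and the picture viewer there is one more tool, called after "Emit:" as a command line: name --argument value ..., lists and objects as JSON in quotes. send_rows: Moves the arm, as the interface text tells. Its arguments: {"type":"object","properties":{"increments":{"type":"array","items":{"type":"array"}},"grip_force":{"type":"number"}},"required":["increments"]}

```bash
mkdir -p pics; ls
python3 - <<'E'
from rig import telemetry, eyes
import cv2, numpy as np
s=telemetry.read_state();print({k:np.round(v,3).tolist() for k,v in s.items()})
a=eyes.grab_frame("scene");b=eyes.grab_frame("side")
np.savez('pics/f0.npz',a=a,b=b)
cv2.imwrite('pics/scene.png',a[:,:,::-1]);cv2.imwrite('pics/side.png',b[:,:,::-1])
for n in("scene","side","wrist"):
  c=eyes.calibration(n);print(n,{k:np.round(v,4).tolist() for k,v in c.items()})
E
```

```text
pics
{'t': 0.0, 'joints': [-1.25, 0.424, 1.631, 0.0, 1.089, -0.019], 'joint_velocities': [0.0, 0.0, 0.001, 0.0, 0.001, -0.001], 'effort': [0.003, -55.737, -28.174, 0.0, 0.007, -0.0], 'ee_pos': [0.208, -0.589, 0.249], 'ee_rot': [-3.14, -0.0, 0.34], 'force': [0.076, -0.083, -0.21], 'ft_torque': [-0.011, -0.007, 0.05], 'grip_force': 0.0, 'finger_gap': 0.998}
scene {'camera_matrix': [[420.9922, 0.0, 280.1251], [0.0, 420.9922, 210.6471], [0.0, 0.0, 1.0]], 'extrinsics': [[0.809, 0.3927, -0.4375, 1.0209], [0.5878, -0.5464, 0.5966, -0.7141], [-0.0048, -0.7398, -0.6728, 0.9023], [0.0, 0.0, 0.0, 1.0]]}
side {'camera_matrix': [[524.8323, 0.0, 283.3588], [0.0, 524.8323, 215.5555], [0.0, 0.0, 1.0]], 'extrinsics': [[-0.8174, -0.435, 0.3776, -0.0059], [-0.576, 0.6195, -0.5333, 0.6896], [-0.0019, -0.6534, -0.757, 1.0901], [0.0, 0.0, 0.0, 1.0]]}
wrist {'camera_matrix': [[297.2473, 0.0, 282.5247], [0.0, 297.2473, 207.0383], [0.0, 0.0, 1.0]], 'T_tool_cam': [[-0.0004, -0.9594, -0.2821, 0.0717], [1.0, 0.0002, -0.0018, 0.0001], [0.0018, -0.2821, 0.9594, -0.1234], [0.0, 0.0, 0.0, 1.0]]}
```

View pics/scene.png

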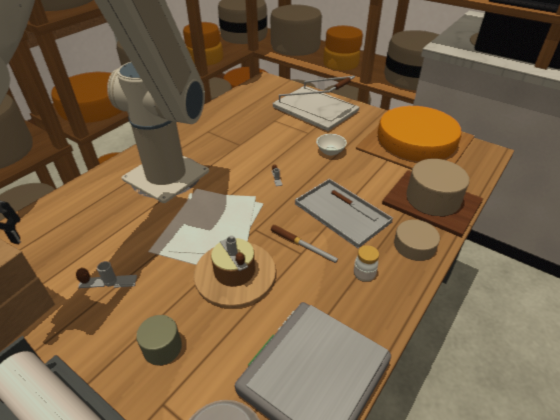

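View pics/side.png

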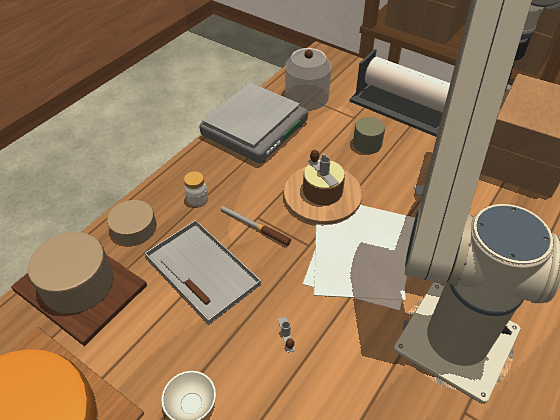

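Scene view: three scrapers. There is a large one at (105,275), a small one at (277,175), and one on the girolle at (233,250). The one threaded on the girolle, of middle size, fits the text. The steel tray with the knife is at (343,211) in scene and (203,270) in side. The white tray at (316,105) is a decoy. Next is an enlarged crop to confirm.

Run:
```python
import cv2, numpy as np
f=np.load('pics/f0.npz');a=f['a'][:,:,::-1];b=f['b'][:,:,::-1]
c1=cv2.resize(a[225:295,190:280],None,fx=4.4,fy=4.2,interpolation=cv2.INTER_CUBIC)
c2=cv2.resize(b[145:215,280:370],None,fx=4.4,fy=4.2,interpolation=cv2.INTER_CUBIC)
t1=cv2.resize(a[175:250,285:400],(396,294));t2=cv2.resize(b[215:330,140:265],(396,294))
cv2.imwrite('pics/crop.png',np.vstack([np.hstack([c1,c2]),np.hstack([t1,t2])]))
```

```text
(no output)
```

View pics/crop.png

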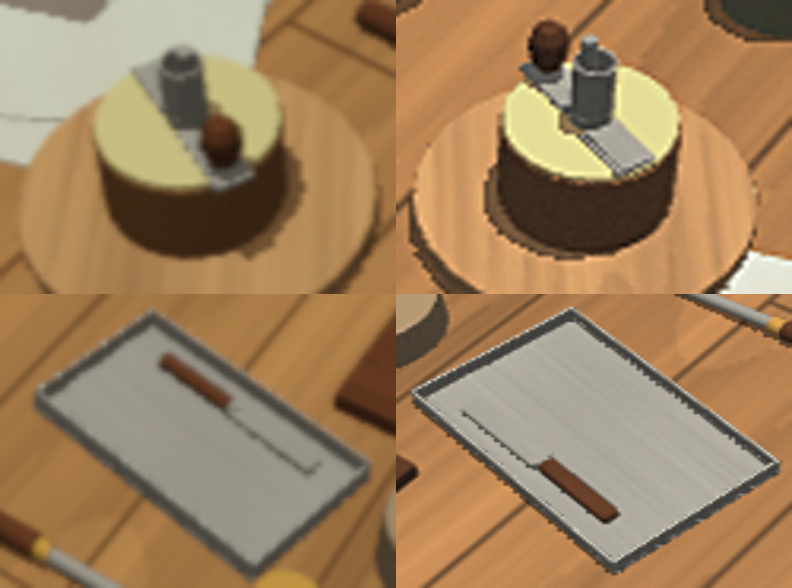

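Crop confirms the middle-sized scraper on the girolle. Its hub top is at scene (231.6,239.3) and side (325,159.3), and its knob at scene (240,254) and side (315,151). Tray rim corners are clear in both views, and the knife lies along the long edge at upper right in scene.

```bash
cat > h.py <<'E'
import numpy as np
from rig import eyes, telemetry
from scipy.spatial.transform import Rotation as R
def ray(n,uv,T=None):
    c=eyes.calibration(n);T=c['extrinsics'] if T is None else T
    T=np.array(T);d=T[:3,:3]@np.linalg.inv(c['camera_matrix'])@[*uv,1];return T[:3,3],d/np.linalg.norm(d)
def tri(*rays):
    A=sum(np.eye(3)-np.outer(d,d) for o,d in rays);b=sum((np.eye(3)-np.outer(d,d))@o for o,d in rays)
    p=np.linalg.solve(A,b);return p,max(np.linalg.norm(np.cross(p-o,d)) for o,d in rays)
def plane(r,z): o,d=r;return o+d*(z-o[2])/d[2]
def wristT(s): 
    T=np.eye(4);T[:3,:3]=R.from_euler('xyz',s['ee_rot']).as_matrix();T[:3,3]=s['ee_pos'];return T@np.array(eyes.calibration('wrist')['T_tool_cam'])
E
python3 - <<'E'
from h import *
P=dict(hubtop=((231.6,239.3),(325,159.3)),tip=((231.1,236.4),(323.9,154.5)),knob=((240.2,253.6),(314.8,151.5)),
cT=((329.1,179.8),(209.8,322.9)),cL=((296.6,200),(260.3,281.1)),cR=((391.9,218.6),(145.7,253.3)),cB=((359.1,245.4),(195.6,221.3)),
handle=((332.3,192.3),(205.5,303)),kniftip=((377.4,218.9),(160.5,260)))
Q={}
for k,(u,v) in P.items():
  p,e=tri(ray('scene',u),ray('side',v));Q[k]=p;print(k,p.round(4),round(e*1000,1))
  if k[0]=='c':print('   z=.02',plane(ray('scene',u),.02).round(4)[:2],plane(ray('side',v),.02).round(4)[:2])
print('bar ends z.095')
for u in((221.8,241.7),(242.7,268.6)):print(plane(ray('scene',u),.095).round(4))
for u in((333.9,184.3),(311.6,162.1)):print(plane(ray('side',u),.095).round(4))
for a,b in(('cT','cL'),('cT','cR'),('cL','cB'),('cR','cB')):
  d=Q[b]-Q[a];print(a,b,np.linalg.norm(d[:2]).round(4),np.degrees(np.arctan2(d[1],d[0])).round(1))
print('centre',np.mean([Q[k] for k in('cT','cL','cR','cB')],0).round(4))
d=Q['knob']-Q['hubtop'];print('knob-hub',np.hypot(*d[:2]),np.degrees(np.arctan2(d[1],d[0])))
E
```

```text
hubtop [ 0.4903 -0.1985  0.1434] 1.5
tip [ 0.4939 -0.2004  0.1573] 0.1
knob [ 0.5333 -0.2169  0.1348] 1.2
cT [0.4843 0.2967 0.0127] 2.7
   z=.02 [0.4906 0.2904] [0.4786 0.298 ]
cL [0.4562 0.1405 0.0174] 3.1
   z=.02 [0.4603 0.14  ] [0.4524 0.1401]
cR [0.7434 0.2394 0.0177] 1.0
   z=.02 [0.7448 0.2377] [0.7408 0.24  ]
cB [0.7134 0.0844 0.0141] 1.7
   z=.02 [0.7167 0.0805] [0.7079 0.087 ]
handle [0.5266 0.2569 0.0055] 1.9
kniftip [0.7047 0.227  0.005 ] 0.5
bar ends z.095
[ 0.4426 -0.1866  0.095 ]
[ 0.5461 -0.225   0.095 ]
[ 0.444  -0.1771  0.095 ]
[ 0.5386 -0.2144  0.095 ]
cT cL 0.1587 -100.2
cT cR 0.2654 -12.5
cL cB 0.2633 -12.3
cR cB 0.1578 -101.0
centre [0.5993 0.1903 0.0155]
knob-hub 0.04677540680781603 -23.1563842465959
```

Emit:
send_rows --increments '[[1,[40,-27,0],0.07],[1,[80,-55,0],0.15],[1,[120,-83,0],0.22],[1,[160,-110,0],0.3],[1,[200,-138,0],0.37],[1,[240,-166,0],0.45],[1,[280,-194,0],0.52],[1,[320,-221,0],0.6],[1,[360,-249,0],0.68],[1,[396,-274,0],0.715],[1,[396,-274,0],0.715],[1,[396,-274,0],0.715]]'

```text
t: 1.6
ee_pos: [0.49, -0.1989, 0.2497]
ee_rot: [3.141, 0.001, -0.374]
force: [0.2, -0.8, -0.5]
finger_gap: 0.999
grip_force: 0.0
```

Run:
```python
from h import *
import cv2
s=telemetry.read_state();w=eyes.grab_frame('wrist')
np.savez('pics/w1.npz',w=w,T=wristT(s));cv2.imwrite('pics/w1.png',w[:,:,::-1])
print(s['t'],np.round(s['ee_pos'],4),np.round(s['ee_rot'],3),np.round(s['joints'],2),s['force'])
```

```text
1.6 [ 0.49   -0.1989  0.2497] [ 3.141e+00  1.000e-03 -3.740e-01] [-0.41  0.28  1.84 -0.    1.02  1.54] [ 0.21929723 -0.84390303 -0.4938284 ]
```

View pics/w1.png

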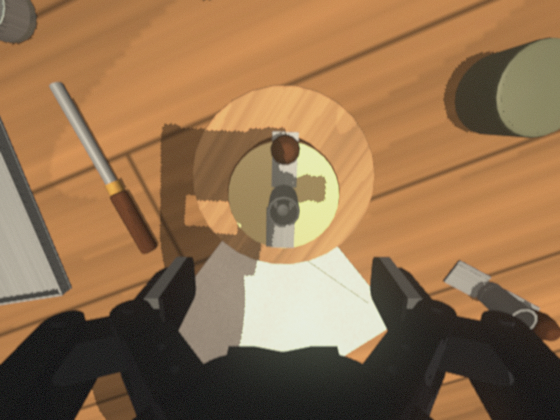

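Wrist view: hub at about (283,210), knob at (286,149), and the bar running from (286,131) to (281,247). The cheese disc is centred near (284,194). Next I fit these.

Run:
```python
from h import *
import cv2
f=np.load('pics/w1.npz');w=f['w'];T=f['T']
def P(uv,z):return plane(ray('wrist',uv,T),z)
g=cv2.cvtColor(w,cv2.COLOR_RGB2GRAY)
for n,uv,z in(('hub',(283.5,209),.142),('knob',(285.5,148.5),.135),('bar+',(286,131),.095),('bar-',(281,247),.095)):print(n,P(uv,z).round(4))
# cheese: edge of pale top & dark; saturation masks
hsv=cv2.cvtColor(w,cv2.COLOR_RGB2HSV)
m=((hsv[...,0]>22)&(hsv[...,0]<36)&(hsv[...,1]>60)&(hsv[...,2]>90)).astype(np.uint8)
m[:120]=0;m[270:]=0;m[:,:215]=0;m[:,350:]=0
n,l,st,c=cv2.connectedComponentsWithStats(m);print(st[1:][st[1:,4]>100])
pts=np.argwhere(m)[:,::-1].astype(np.float32)
h=cv2.convexHull(pts)[:,0]
W=np.array([P(p,.092)[:2] for p in h]);(cx,cy),r=cv2.minEnclosingCircle((W*1000).astype(np.float32));print('cheese',cx,cy,r)
cv2.imwrite('pics/w1c.png',np.hstack([cv2.resize(w[120:265,225:345,::-1],(480,580),interpolation=cv2.INTER_CUBIC)]))
```

```text
hub [ 0.4915 -0.2     0.142 ]
knob [ 0.5354 -0.2189  0.135 ]
bar+ [ 0.5461 -0.224   0.095 ]
bar- [ 0.4415 -0.1778  0.095 ]
[[ 294  143   45  104 2552]]
cheese 476.3027038574219 -206.62049865722656 60.71452713012695
```

View pics/w1c.png

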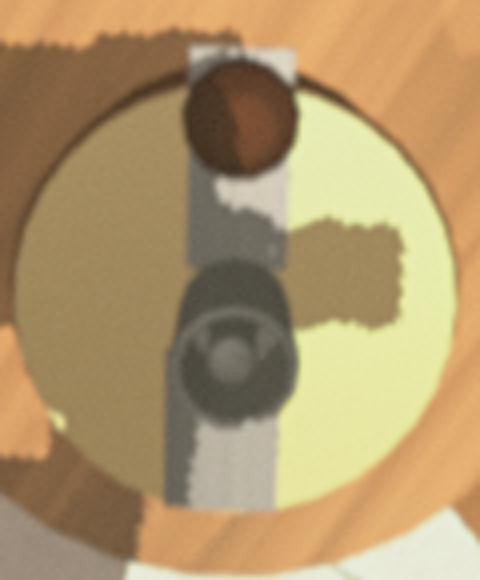

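Crop: hub rim centre (283.75,211.25), spindle tip (283,209.5), bar ends (285.75,132) and (280.3,247), cheese disc centre about (284,193), all in wrist pixels.

Run:
```python
from h import *
f=np.load('pics/w1.npz');T=f['T']
def P(u,v,z):return plane(ray('wrist',(u,v),T),z)
for n,a in dict(hub=(283.75,211.25,.142),tip=(283,209.5,.157),cheeseL=(225+14/4,120+290/4,.092),cheeseR=(225+458/4,120+290/4,.092),cheeseN=(284,120+512/4,.092)).items():print(n,P(*a).round(4))
a=P(285.75,132,.095);b=P(280.3,247,.095);d=a-b;print(a,b,np.hypot(*d[:2]),np.arctan2(d[1],d[0]));print('hub from bar',b+d*52/114)
p,e=tri(ray('scene',(231.6,239.3)),ray('side',(325,159.3)),ray('wrist',(283.75,211.25),T));print(p,e)
```

```text
hub [ 0.4896 -0.1995  0.142 ]
tip [ 0.4955 -0.2012  0.157 ]
cheeseL [ 0.5125 -0.1509  0.092 ]
cheeseR [ 0.473  -0.2514  0.092 ]
cheeseN [ 0.4381 -0.1798  0.092 ]
[ 0.5454042  -0.22347462  0.095     ] [ 0.44178707 -0.17716969  0.095     ] 0.11349297638757079 -0.42026040177795143
hub from bar [ 0.48905103 -0.19829124  0.095     ]
[ 0.49024461 -0.19899317  0.14331667] 0.0018038978391914653
```

Emit:
send_rows --increments '[[1,[0,0,20],0.03],[1,[0,0,45],0.03],[1,[0,0,70],0.03],[1,[0,0,90],0.03],[1,[0,0,105],0.03],[1,[0,0,115],0.03],[1,[0,0,122],0.03],[1,[0,0,122],0.03],[1,[0,0,122],0.03]]' --grip_force 40

```text
t: 2.78
ee_pos: [0.4907, -0.199, 0.1285]
ee_rot: [-3.142, -0.001, -0.405]
force: [-0.6, 0.1, 0.2]
finger_gap: 1.002
grip_force: 0.0
```

Emit:
send_rows --increments '[[0.5,[0,0,0],0],[0.42,[0,0,0],0],[0.36,[0,0,0],0],[0.2,[0,0,0],0],[0.1,[0,0,0],0],[0.1,[0,0,0],0],[0.1,[0,0,0],0],[0.1,[0,0,0],0]]'

```text
t: 3.78
ee_pos: [0.4905, -0.1989, 0.1282]
ee_rot: [-3.142, -0.0, -0.405]
force: [-0.3, 0.6, 5.5]
finger_gap: 0.294
grip_force: 39.7
```

Run:
```python
from h import *
s=telemetry.read_state();print({k:np.round(v,4).tolist() for k,v in s.items() if k in('t','ee_pos','ee_rot','force','ft_torque','grip_force','finger_gap')})
```

```text
{'t': 3.775, 'ee_pos': [0.4905, -0.1989, 0.1282], 'ee_rot': [-3.1415, -0.0002, -0.4052], 'force': [-0.2566, 0.586, 5.5377], 'ft_torque': [0.191, 0.13, -0.0572], 'grip_force': 39.6727, 'finger_gap': 0.2937}
```

Emit:
send_rows --increments '[[0.1,[0.1,0,-1],0],[0.1,[0.2,0,-2],0],[0.1,[0.3,0,-4],0],[0.1,[0.5,0,-6],0],[0.1,[0.7,0,-8],0],[0.1,[0.7,0,-8],0],[0.1,[0.7,0,-8],0]]'

```text
t: 4.65
ee_pos: [0.491, -0.1992, 0.136]
ee_rot: [-3.142, 0.0, -0.405]
force: [-0.3, -0.4, -1.9]
finger_gap: 0.296
grip_force: 39.3
```

```bash
cat > f.py <<'E'
from h import *
s=telemetry.read_state();M=R.from_euler('xyz',s['ee_rot']).as_matrix()
print(s['t'],np.round(s['ee_pos'],4),'Ftool',(M.T@s['force']).round(2),'Ttool',(M.T@s['ft_torque']).round(3),'gap',s['finger_gap'])
E
python3 f.py
```

```text
4.65 [ 0.491  -0.1992  0.136 ] Ftool [-0.16  0.47  1.89] Ttool [0.007 0.002 0.009] gap 0.2958300798565868
```

Emit:
send_rows --increments '[[0.1,[0.2,0,-2],0],[0.1,[0.4,0,-4],0],[0.1,[0.6,0,-6],0],[0.1,[0.8,-0.1,-8],0],[0.1,[0.9,-0.1,-10],0],[0.1,[0.9,-0.1,-10],0],[0.1,[0.9,-0.1,-10],0]]'

```text
t: 5.52
ee_pos: [0.4918, -0.1994, 0.146]
ee_rot: [-3.142, 0.0, -0.405]
force: [-0.6, 0.1, -1.6]
finger_gap: 0.293
grip_force: 39.3
```

```bash
python3 f.py
```

```text
5.525 [ 0.4918 -0.1994  0.146 ] Ftool [-0.59  0.15  1.62] Ttool [-0.089  0.015  0.047] gap 0.29270458901346647
```

Emit:
send_rows --increments '[[0.1,[0.2,0,-2],0],[0.1,[0.4,0,-4],0],[0.1,[0.6,0,-6],0],[0.1,[0.7,-0.1,-8],0],[0.1,[0.9,-0.1,-10],0],[0.1,[0.9,-0.1,-10],0],[0.1,[0.9,-0.1,-10],0]]'

```text
t: 6.4
ee_pos: [0.4927, -0.1997, 0.156]
ee_rot: [-3.142, 0.0, -0.405]
force: [0.2, 0.6, -1.8]
finger_gap: 0.298
grip_force: 39.3
```

```bash
python3 f.py
```

```text
6.4 [ 0.4927 -0.1997  0.156 ] Ftool [-0.03 -0.67  1.78] Ttool [ 0.003 -0.008  0.009] gap 0.298312735969802
```

Emit:
send_rows --increments '[[0.1,[0.2,0,-2],0],[0.1,[0.4,0,-4],0],[0.1,[0.6,0,-6],0],[0.1,[0.7,-0.1,-8],0],[0.1,[0.9,-0.1,-10],0],[0.1,[0.9,-0.1,-10],0],[0.1,[0.9,-0.1,-10],0]]'

```text
t: 7.28
ee_pos: [0.4936, -0.2, 0.166]
ee_rot: [3.142, 0.0, -0.405]
force: [0.2, 0.2, -1.1]
finger_gap: 0.298
grip_force: 39.3
```

```bash
python3 f.py
```

```text
7.275 [ 0.4936 -0.2     0.166 ] Ftool [ 0.13 -0.22  1.15] Ttool [ 0.056 -0.005 -0.017] gap 0.2977480000012613
```

Emit:
send_rows --increments '[[0.1,[0.2,0,-2],0],[0.1,[0.4,0,-4],0],[0.1,[0.6,0,-6],0],[0.1,[0.7,-0.1,-8],0],[0.1,[0.9,-0.1,-10],0],[0.1,[0.9,-0.1,-10],0],[0.1,[0.9,-0.1,-10],0]]'

```text
t: 8.15
ee_pos: [0.4945, -0.2003, 0.176]
ee_rot: [-3.142, -0.0, -0.405]
force: [0.5, -0.7, -1.0]
finger_gap: 0.299
grip_force: 39.4
```

```bash
python3 f.py
```

```text
8.15 [ 0.4945 -0.2003  0.176 ] Ftool [0.77 0.44 1.04] Ttool [-0.008  0.019 -0.001] gap 0.2994952381885129
```

Emit:
send_rows --increments '[[0.1,[0.3,0,-2],0],[0.1,[0.5,0,-4],0],[0.1,[0.8,0,-6],0],[0.1,[0.9,0,-8],0],[0.1,[1.0,0,-9],0],[0.1,[1.0,0,-9],0],[0.1,[1.0,0,-9],0]]'

```text
t: 9.02
ee_pos: [0.4953, -0.2006, 0.185]
ee_rot: [-3.142, 0.0, -0.405]
force: [0.2, 0.4, -1.5]
finger_gap: 0.297
grip_force: 39.4
```

```bash
python3 f.py
```

```text
9.025 [ 0.4953 -0.2006  0.185 ] Ftool [-0.01 -0.43  1.5 ] Ttool [ 0.045 -0.003  0.008] gap 0.2966575145137011
```

Risen 57 mm with negligible side load. It goes on past 65 mm, then straight up clear.

Emit:
send_rows --increments '[[0.1,[0.2,0,-2],0],[0.1,[0.3,0,-4],0],[0.1,[0.5,0,-6],0],[0.1,[0.7,0,-8],0],[0.1,[0.9,0,-10],0],[0.1,[1.1,0,-12],0],[0.1,[1.1,0,-20],0],[0.1,[1.1,0,-40],0],[0.1,[1.1,0,-60],0],[0.1,[1.1,0,-80],0],[0.1,[1.1,0,-80],0],[0.1,[1.1,0,-80],0]]'

```text
t: 10.52
ee_pos: [0.496, -0.2009, 0.2646]
ee_rot: [-3.142, 0.001, -0.405]
force: [-1.3, -0.4, -2.4]
finger_gap: 0.296
grip_force: 39.4
```

```bash
python3 f.py
python3 - <<'E'
from h import *
s=telemetry.read_state();M=R.from_euler('xyz',s['ee_rot']).as_matrix();p=np.array(s['ee_pos'])
a=-12.4*np.pi/180
t=np.array([.5993,.1903,0])-.025*np.array([-np.sin(a),np.cos(a),0]);t[2]=.18
print(t,'tool shift mm',(M.T@(t-p)*1000).round(1),'twist',s['ee_rot'][2]-a)
E
```

```text
10.525 [ 0.496  -0.2009  0.2646] Ftool [-1.03  0.83  2.39] Ttool [ 0.067  0.035 -0.017] gap 0.2960053188684542
[0.59393162 0.16588319 0.18      ] tool shift mm [ -54.6 -375.7   84.6] twist -0.1888228769648231
```

Emit:
send_rows --increments '[[0.1,[-3,-20,0],-0.01],[0.1,[-8,-55,0],-0.03],[0.1,[-13,-90,0],-0.05],[0.1,[-19,-130,0],-0.07],[0.1,[-25,-170,0],-0.09],[0.1,[-31,-210,0],-0.11],[0.1,[-37,-250,0],-0.13],[0.1,[-42,-290,0],-0.15],[0.1,[-48,-325,10],-0.17],[0.1,[-52,-355,20],-0.19],[0.1,[-55,-370,30],-0.19],[0.1,[-55,-376,40],-0.19],[0.1,[-55,-376,60],-0.19],[0.1,[-55,-376,70],-0.19],[0.1,[-55,-376,70],-0.19],[0.1,[-55,-376,70],-0.19]]'

```text
t: 12.52
ee_pos: [0.5945, 0.1658, 0.1957]
ee_rot: [-3.141, -0.001, -0.216]
force: [0.6, 0.0, -1.6]
finger_gap: 0.299
grip_force: 39.6
```

```bash
python3 f.py
python3 - <<'E'
from h import *
import cv2
s=telemetry.read_state();print(s['joints'],s['ee_rot'])
w=eyes.grab_frame('wrist');a=eyes.grab_frame('scene');b=eyes.grab_frame('side')
np.savez('pics/w2.npz',w=w,a=a,b=b,T=wristT(s))
c=lambda i,y,x,h,ww:cv2.resize(i[y:y+h,x:x+ww,::-1],(400,300),interpolation=cv2.INTER_CUBIC)
cv2.imwrite('pics/w2.png',np.vstack([np.hstack([c(a,130,270,120,160),c(b,190,120,150,200)]),np.hstack([c(w,0,0,420,560),c(w,0,180,200,200)])]))
E
```

```text
12.525 [0.5945 0.1658 0.1957] Ftool [ 0.63 -0.16  1.64] Ttool [ 0.013 -0.031 -0.012] gap 0.298621221070951
[ 2.52760466e-01  4.75604892e-01  1.68762231e+00 -3.69539685e-05
  9.77384262e-01  2.03937769e+00] [-3.14117688e+00 -8.89269505e-04 -2.15800428e-01]
```

View pics/w2.png

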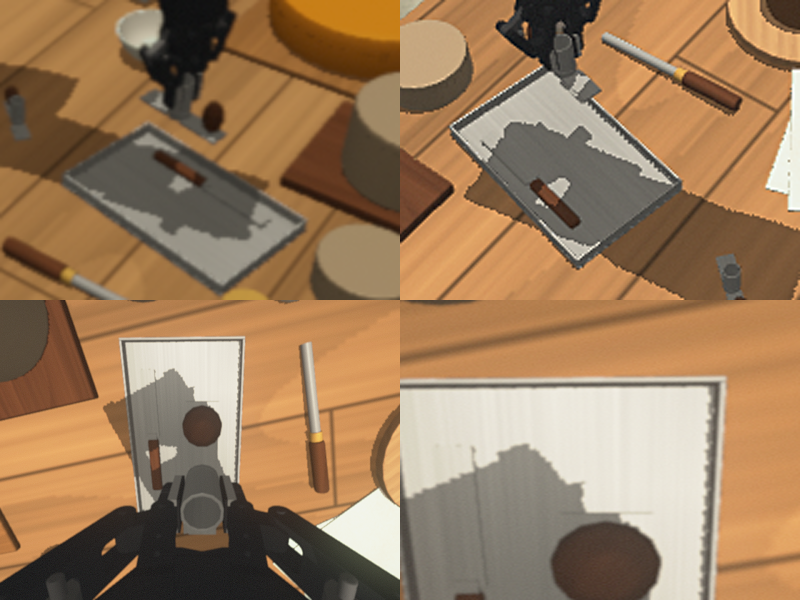

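Scraper hangs level, knob up, aligned with the tray, over its free half. The knife is to the left at wrist pixel (217,230) and the far rim corners are at wrist (171,54) and (341,53). One check of the margins, then lower.

Run:
```python
from h import *
f=np.load('pics/w2.npz');T=f['T'];s=telemetry.read_state();M=R.from_euler('xyz',s['ee_rot']).as_matrix()
for n,u,z in(('rimL',(171,54),.02),('rimR',(341,53),.02),('rimRnear',(334,190),.02),('knife handle R edge',(225,228),.014),('knob',(283,178),s['ee_pos'][2]+.007)):
  p=plane(ray('wrist',u,T),z);print(n,p.round(4),'in tool mm',(M.T@(p-s['ee_pos'])*1000).round(1))
```

```text
rimL [0.7424 0.2379 0.02  ] in tool mm [ 129.  -101.6  176. ]
rimR [0.71   0.0865 0.02  ] in tool mm [129.7  53.2 175.9]
rimRnear [0.5852 0.114  0.02  ] in tool mm [  1.9  53.  175.8]
knife handle R edge [0.5671 0.2367 0.014 ] in tool mm [-42.1 -63.  181.8]
knob [0.6428 0.1552 0.2028] in tool mm [49.5  0.4 -6.9]
```

Emit:
send_rows --increments '[[0.1,[0,0,15],0],[0.1,[0,0,40],0],[0.1,[0,0,65],0],[0.1,[0,0,90],0],[0.1,[0,0,110],0],[0.1,[0,0,128],0],[0.1,[0,0,140],0],[0.1,[0,0,147],0],[0.1,[0,0,151],0],[0.1,[0,0,153],0],[0.1,[0,0,154],0],[0.1,[0,0,154],0],[0.1,[0,0,154],0]]'

```text
t: 14.3
ee_pos: [0.5942, 0.1662, 0.0413]
ee_rot: [-3.141, -0.0, -0.215]
force: [-0.7, 0.2, -1.8]
finger_gap: 0.297
grip_force: 39.6
```

Emit:
send_rows --increments '[[0.1,[0,0,0.5],0],[0.1,[0,0,1],0],[0.1,[0,0,1.5],0],[0.1,[0,0,2],0],[0.1,[0,0,2],0],[0.1,[0,0,2],0]]'

```text
t: 15.05
ee_pos: [0.5941, 0.1662, 0.0393]
ee_rot: [-3.142, -0.0, -0.215]
force: [-1.3, -0.8, 4.7]
finger_gap: 0.297
grip_force: 40.1
```

Contact at the expected height, at 4.7 N. Release slowly.

Emit:
send_rows --increments '[[0.33,[0,0,0],0],[0.38,[0,0,0],0],[0.45,[0,0,0],0],[0.55,[0,0,0],0],[0.6,[0,0,0],0],[0.6,[0,0,0],0],[0.6,[0,0,0],0],[0.6,[0,0,-10],0],[0.6,[0,0,-30],0],[0.6,[0,0,-60],0],[0.6,[0,0,-100],0],[0.6,[0,0,-150],0],[0.6,[0,0,-180],0],[0.6,[0,0,-180],0],[0.6,[0,0,-180],0]]'

```text
t: 16.92
ee_pos: [0.5936, 0.1661, 0.2193]
ee_rot: [-3.142, 0.0, -0.215]
force: [0.8, -0.2, -1.5]
finger_gap: 0.597
grip_force: 0.0
```

```bash
python3 f.py
python3 - <<'E'
from h import *
import cv2
a=eyes.grab_frame('scene');b=eyes.grab_frame('side');w=eyes.grab_frame('wrist')
c=lambda i,y,x,h,ww:cv2.resize(i[y:y+h,x:x+ww,::-1],(400,300),interpolation=cv2.INTER_CUBIC)
cv2.imwrite('pics/w3.png',np.vstack([np.hstack([c(a,150,270,120,160),c(b,190,120,150,200)]),np.hstack([c(w,0,0,420,560),c(a,0,0,420,560)])]))
E
```

```text
16.925 [0.5936 0.1661 0.2193] Ftool [0.83 0.05 1.54] Ttool [-0.024 -0.021 -0.015] gap 0.5966912501379583
```

View pics/w3.png

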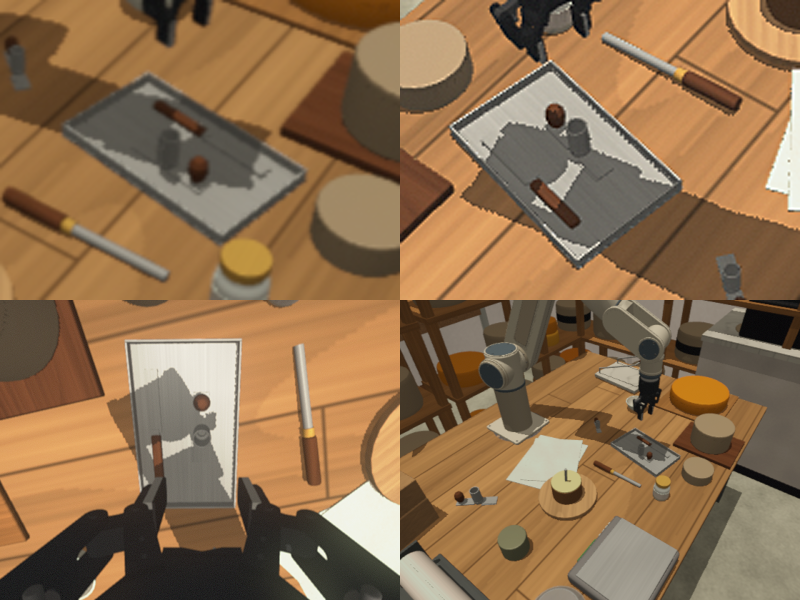

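The scraper lies flat in the tray, knob up at about scene (349,217), clear of the untouched knife. The girolle's spindle is bare and the gripper is clear.

```bash
python3 -c "
from rig import env;print(env.job_done())"
```

```text
the job is handed in; nothing more can be done
None
```

The scraper came off the leaning spindle with side-force readings of about 1 N or less. It now lies flat, blade down and knob up, in the tray beside the knife, and the job is handed in at about 17 s of the 64 s allowed.

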